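# Slot the boot scraper and bring the orange jar round to the front

### The arm

A 6-joint arm with a two-finger parallel gripper is mounted at the origin on the work surface. World frame = base frame: x ahead of the robot, y to its left, z up, the work surface at z = 0. Lengths are in m, angles in rad, forces in N, time in s.
With the tool pointing down it reaches from about 0.375 to 0.975 m from the base axis. Payload 3.8 kg.
Tool frame: the origin (TCP) lies at the centre of the arm's flange, where the gripper is bolted on; the fingertips stand 173 mm ahead of it and the grasp point (between the pads) lies 155 mm ahead of it; x points along the fingers, y is the direction in which the jaws open and shut, and the axes are right-handed (so a half turn about x gives the same grasp; the last joint's range is limited). The gripper opens to 85 mm and grips with 20 to 120 N. Pads are 22 mm wide; open, the fingers measure 114 mm over their backs; the gripper's body (76 mm by 85 mm) begins 54 mm behind the grasp point. The pads swing forward as they close: fully open they stand 13 mm farther back than shut.
Start: joints at [-1.339, 0.264, 1.604, -0, 1.274, -0.037], TCP at [0.179, -0.651, 0.405] pointing down, gripper open.
Joint ranges: [-2.63, 2.63], [-0.94, 2.18], [0.31, 2.57], [-1.31, 4.45], [0, 2.66], [-2.55, 2.55]. Speed limits (rad/s): [2.57, 2.57, 3.14, 3.14, 3.14, 3.14].

### API

Orientations are given as [roll, pitch, yaw] about the fixed x, y, z axes, in that order (R = Rz(yaw) Ry(pitch) Rx(roll)).
In Python, from bench import bot, viewer gives the robot as it stands.
- The arm moves only by the tool step_arm, never from a script. Its argument "moves" is a list of rows, each an object of numbers: "grip": the opening, from 0 (shut) to 1 (fully open); "dx", "dy", "dz": the shift along the tool's x, y, z in cm; "wx", "wy", "wz": the turn, a rotation vector about the tool's x, y, z in degrees. A call has 1 to 12 rows; each row is the pose to reach, as a shift and turn from the pose commanded when the call began, along the tool's axes at that moment; what a row does not reach only later rows make up. A row lasts 1/8 s, in which the tool goes at most 62.5 mm and 10.7 degrees, less where a joint would pass 70% of its speed; a pose out of reach is approached as far as the arm can. A call with a gripper value outside its range is refused whole. The fingers move at their own pace and stop on an object; "newtons" is the grip in N (left out, the last holds). Time passes only in rows, so rows that repeat a pose let the fingers close. It gives the time, the measured TCP pose, the force and the opening at its end, in the units of the state.
- bot.get_state(): the state, without advancing time (a new reading comes with each control period).
- viewer.grab_frame(name): name is "side" or "top" or "wrist"; returns the picture (400x640x3 uint8, red, green, blue); there is no depth.
- viewer.camera_info(name): a dict with "fov_y" (degrees; the focal length in pixels is half the picture's height over the tangent of half this angle, whatever the lens; pixels are square), "cx", "cy" (the principal point, pixels), "pose" (4x4, takes a point from camera to world coordinates). Camera axes: x right, y up, looking along -z (the intrinsics and any distortion apply to the point x, -y, -z); pixel columns grow to the right and rows downward; lengths in m; the calibration is good to about 2 mm. A picture is of the moment at which its call begins: read the wrist's pose just before it. camera_info takes no time and is no camera call; for the wrist camera it gives the pose at the moment of the call.
- bot.finish_job(): hands the job in, once; it reports no verdict.
The state is a dict: "time_s": time; "joint_positions": joint angles; "joint_vel": joint speeds; "joint_efforts": joint torques, N m; "ee_pos": TCP position; "eef_rot": TCP orientation; "wrist_force": force on the tool from outside, world axes, zero at the start; "wrist_torque": the same for the moment, N m; "finger_gap": opening from 0.0 (shut) to 1.0 (fully open).
Only numpy, scipy, OpenCV 4.12 (cv2) and the standard library are available. Lean on these libraries where they do the work, as an engineer would, in place of code of your own. Each camera call takes 0.05 s, during which the arm holds its last target.

### The job

Take the boot scraper out of the phone stand and slide its blade edgewise all the way down into the slot in the carousel's centre block. Then, using only the scraper as the handle, turn the carousel until the jar with the orange cap stands in line with the white front pointer; finish there without letting go, gripping the scraper seated in its slot and holding the carousel still. Keep all four jars upright on the carousel and leave everything else on the shelf undisturbed.

Things in the scene. Friction and masses are not known exactly. Their poses are not given: they have to be found in the camera images.
- scraper_handle (a point): centre of the blue plastic handle of the boot scraper, a flat tool that stands upright, blade down, in the slot of the black phone stand. The handle is 90 mm high (45 mm above and below this point), 14 mm thick along its x axis (pinch it across this) and 28 mm wide along y; z points up along the tool. Below it comes the flat black steel blade, 6 mm thick along x and 36 mm wide along y. The tool is 170 mm long, 140 g or so, and the same after a half turn about z
- scraper_foot (a point): the middle of the blade's lower edge, 125 mm below the handle's centre; same axes. At the start it stands on the floor of the stand's slot, 10 mm above the shelf
- stand: black hard silicone phone stand, fixed; origin on the shelf under the slot that holds the scraper. Its block is 60 mm (x) by 90 mm (y) and 45 mm high, the slot 35 mm deep, 9 mm wide (x) and 40 mm long (y); a backrest leans on its +x side, up to 90 mm high
- slot (a point): centre of the mouth of the slot in the carousel's pale wooden centre block, on the carousel's axis, 77 mm above the shelf; turns with the carousel. The slot is 9 mm wide along x, 40 mm long along y and 45 mm deep, its mouth chamfered by 4 mm; the block is 36 mm by 66 mm. The seated blade has up to 0.09 rad of twisting play in it. z points up
- carousel (a joint): angle of the carousel about its upright axis, rad, 0 at the start, growing anticlockwise seen from above, free from -3 to 3; it turns stiffly (about 0.06 N m) and stays where it is left. The carousel is a dark wooden round tray 270 mm across, rim 34 mm and floor 22 mm above the shelf
- foot: the carousel's fixed round steel foot; origin on the shelf on the carousel's axis. Its +x axis runs along the white pointer tab that sticks out 60 mm from under the tray, flat on the shelf, and marks the front. The orange jar faces front when it stands in line with this pointer, between it and the axis
- jar_orange_mid (a point): centre (half-way up) of a closed glass jar with an orange twist cap, 52 mm across and 62 mm high, standing loose on the carousel floor about 88 mm from the axis and an orange band: the marked jar. At the start it is 0.3 to 1.3 rad to one or the other side of the pointer
- jar_white_mid (a point): centre (half-way up) of a closed glass jar with a white twist cap, 52 mm across and 62 mm high, standing loose on the carousel floor about 88 mm from the axis
- jar_grey_mid (a point): centre (half-way up) of a closed glass jar with a steel-grey twist cap, 52 mm across and 62 mm high, standing loose on the carousel floor about 88 mm from the axis
- jar_black_mid (a point): centre (half-way up) of a closed glass jar with a black twist cap, 52 mm across and 62 mm high, standing loose on the carousel floor about 88 mm from the axis
- lock_key: a black steel bicycle lock key lying flat, 70 mm long, 6 mm high; origin under its middle
- incense_holder: a blue ceramic incense holder, a low dish 90 mm across and 26 mm high; origin under its centre
- big_jar: a green glass jar with a steel twist cap, closed, 84 mm across and 130 mm high; origin under its centre
- coin_bowl: an empty white ceramic bowl, 110 mm across and 40 mm high; origin under its centre
Not all that is in view belongs to the job. There is more than one size of the part that bears jar_orange_mid; the job needs the middle-sized.

How it is judged:
On the way, in this order (a step that is already met when the one before it is completed fails the run):
1. the scraper's blade is fully down in the carousel's slot (horizontal distance between scraper_foot and slot below 0.01 m and z of scraper_foot in the frame of slot below -0.037 m and angle between scraper_foot's own z axis and vertical below 0.15 rad), for 0.1 s.
2. the orange jar stands at the front pointer while the scraper is gripped in the slot (all of step 1 and contact force between the fingers and scraper above 3 N and y of jar_orange_mid in the frame of foot between -0.015 and 0.015 m and x of jar_orange_mid in the frame of foot above 0.06 m), for 0.2 s.
At the end, for the whole second after the job is handed in: Scraper gripped (over 3 N), blade 37 mm or more down the slot, within 10 mm of its centre and 0.15 rad of upright; orange jar within 15 mm of the pointer line, on its side; carousel under 0.06 rad/s; four jars upright (0.2 rad), within 112 mm of the axis (all of step 2 and velocity of joint carousel between -0.06 and 0.06 rad/s and horizontal distance between each of jar_orange_mid, jar_white_mid, jar_grey_mid, jar_black_mid and slot below 0.112 m and angle between each of jar_orange_mid, jar_white_mid, jar_grey_mid, jar_black_mid's own z axis and vertical below 0.2 rad); the arm keeps its last pose, push and grip.
It fails at once if the gripper or arm pushes the carousel itself (over 5 N) (contact force between any of the fingers, the arm and carousel above 5 N).
It fails at once if the gripper or arm pushes a jar (over 3 N) (contact force between any of the fingers, the arm and jar_orange above 3 N or contact force between any of the fingers, the arm and jar_white above 3 N or contact force between any of the fingers, the arm and jar_grey above 3 N or contact force between any of the fingers, the arm and jar_black above 3 N).
It fails at once if something else on the shelf is moved by more than 20 mm (distance of any of lock_key, incense_holder, big_jar, coin_bowl from where it was at the start of the episode above 0.02 m).
It also fails if it takes over 43 s, if anything falls off the work surface, if the arm or the gripper's body presses on something with over 40 N, if the wrist force passes 120 N, or if a joint passes its speed limit or range.

## Working session

There is one attempt and no reset: what is moved stays moved. The work goes in short steps, Python scripts to look and compute and a tool call to move; the robot and the scene stay as the last step left them, time stands still between calls to the robot, and variables do not carry over. Pictures are saved under pics/ and viewed, and the job is handed in when it is done.

Besides the shell and the picture viewer there is one more tool, called after "Emit:" as name([rows], argument=value, ...), one row to a line, values as JSON. step_arm: Moves the arm, as the interface text tells. Its arguments: {"type":"object","properties":{"moves":{"type":"array","items":{"type":"object","properties":{"grip":{"type":"number"},"dx":{"type":"number"},"dy":{"type":"number"},"dz":{"type":"number"},"wx":{"type":"number"},"wy":{"type":"number"},"wz":{"type":"number"}}}},"newtons":{"type":"number"}},"required":["moves"]}

```bash
ls; mkdir -p pics; python3 - <<'E'
from bench import bot, viewer
import cv2
s=bot.get_state();print(s)
for n in ["side","top","wrist"]:
    i=viewer.camera_info(n);print(n,i)
    f=viewer.grab_frame(n);cv2.imwrite(f"pics/{n}0.png",cv2.cvtColor(f,cv2.COLOR_RGB2BGR))
E
```

```text
pics
{'time_s': 0.0, 'joint_positions': array([-1.33886953e+00,  2.64746399e-01,  1.60541804e+00, -1.38471961e-05,
        1.27369808e+00, -3.68909853e-02]), 'joint_vel': array([-0.00107683,  0.00026219,  0.00138072,  0.00082161, -0.00022584,
       -0.00141753]), 'joint_efforts': array([-1.52019702e-04, -5.15112555e+01, -3.67317867e+01,  9.40774976e-05,
        1.28117338e-02,  5.07724167e-06]), 'ee_pos': array([ 0.17919366, -0.65040706,  0.40334236]), 'eef_rot': array([-1.60185825,  1.56852642,  1.80855625]), 'wrist_force': array([ 0.24447966, -0.41023191, -0.91791323]), 'wrist_torque': array([-0.0051612 , -0.00949378,  0.02099983]), 'finger_gap': 0.999667959869987}
side {'fov_y': 48.37084843675554, 'cx': 317.0155993054458, 'cy': 201.15159003950868, 'pose': array([[ 0.99095025,  0.07971201, -0.10799817,  0.50802895],
       [-0.1337925 ,  0.6514413 , -0.74680908, -0.85885372],
       [ 0.01082481,  0.75449999,  0.65621078,  0.9231289 ],
       [ 0.        ,  0.        ,  0.        ,  1.        ]])}
top {'fov_y': 42.28614174817591, 'cx': 316.74740550867955, 'cy': 201.4612409286417, 'pose': array([[ 0.00862834,  0.98870278, -0.14964079,  0.41563281],
       [-0.99995548,  0.00795946, -0.00506827,  0.07342086],
       [-0.00381995,  0.14967785,  0.98872744,  1.48979668],
       [ 0.        ,  0.        ,  0.        ,  1.        ]])}
wrist {'fov_y': 69.9415129289858, 'cx': 313.7455597791018, 'cy': 196.87974562771325, 'pose': array([[ 0.26508266,  0.91092403,  0.31614648,  0.26060513],
       [-0.96422286,  0.25122332,  0.08462344, -0.62678769],
       [-0.00233785, -0.32726787,  0.94492871,  0.37367154],
       [ 0.        ,  0.        ,  0.        ,  1.        ]])}
```

View pics/top0.png

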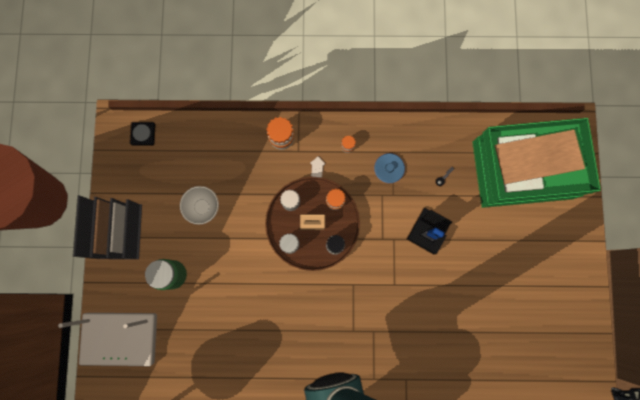

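View pics/side0.png

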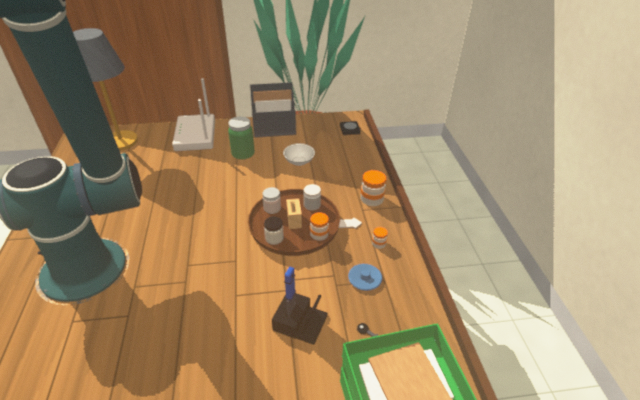

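View pics/wrist0.png

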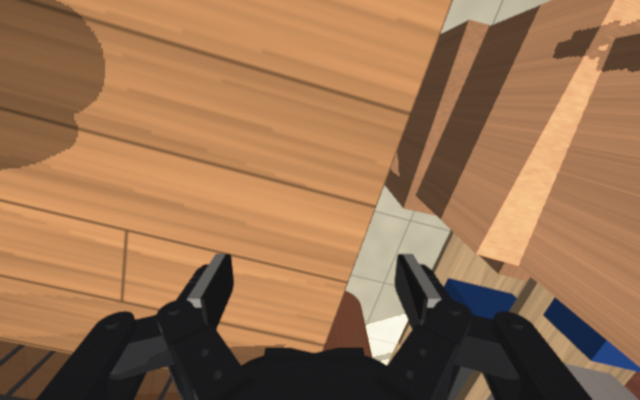

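Orange-capped candidates in the top view are the large one at (280,130), the small one at (348,143) and one on the tray at (335,198). The tray jar fits: it is the middle-sized one and stands on the carousel. I'll check it in enlarged crops.

```bash
cat > h.py <<'E'
import numpy as np, cv2
from bench import bot, viewer
def K(n):
    i=viewer.camera_info(n); f=200/np.tan(np.radians(i['fov_y']/2)); return f,i['cx'],i['cy'],np.array(i['pose'])
def ray(n,u,v,k=None):
    f,cx,cy,P=k or K(n); d=np.array([(u-cx)/f,-(v-cy)/f,-1]); return P[:3,3],P[:3,:3]@d
def onz(n,u,v,z,k=None):
    o,d=ray(n,u,v,k); return o+d*(z-o[2])/d[2]
def proj(n,p,k=None):
    f,cx,cy,P=k or K(n); c=P[:3,:3].T@(np.array(p)-P[:3,3]); return np.array([cx+f*c[0]/-c[2],cy-f*c[1]/-c[2]])
def tri(obs):
    A=np.zeros((3,3));b=np.zeros(3)
    for n,u,v in obs:
        o,d=ray(n,u,v);d=d/np.linalg.norm(d);M=np.eye(3)-np.outer(d,d);A+=M;b+=M@o
    return np.linalg.solve(A,b)
def crop(img,x0,y0,x1,y1,s,name):
    c=cv2.resize(img[y0:y1,x0:x1],None,fx=s,fy=s,interpolation=cv2.INTER_CUBIC);cv2.imwrite(name,c)
E
python3 - <<'E'
from h import *
t=cv2.imread('pics/top0.png');s=cv2.imread('pics/side0.png')
crop(t,260,120,360,275,3.8,'pics/t_car.png')
crop(t,395,195,465,265,8,'pics/t_st.png')
crop(s,240,175,370,255,6,'pics/s_car.png')
crop(s,260,255,340,350,6,'pics/s_st.png')
E
```

```text
(no output)
```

View pics/t_car.png

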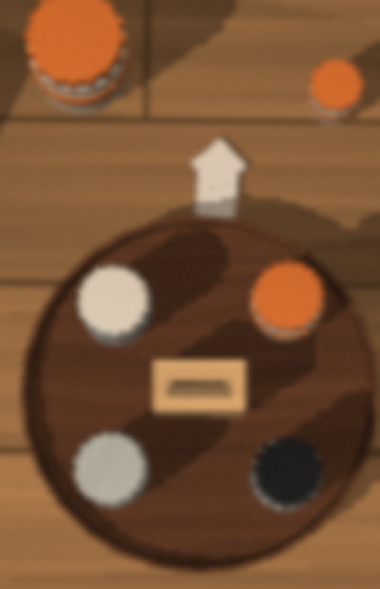

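View pics/t_st.png

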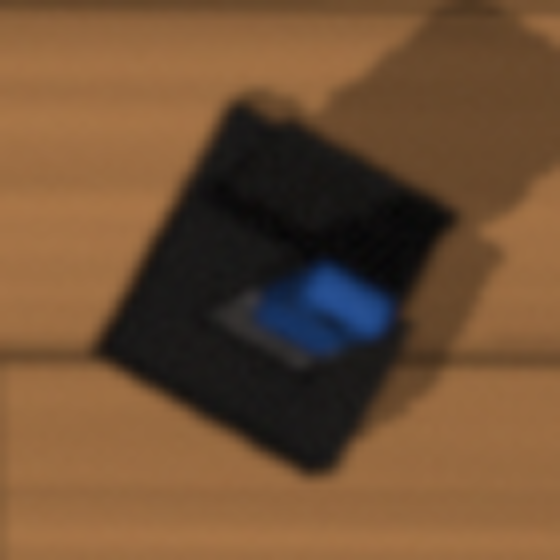

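View pics/s_car.png

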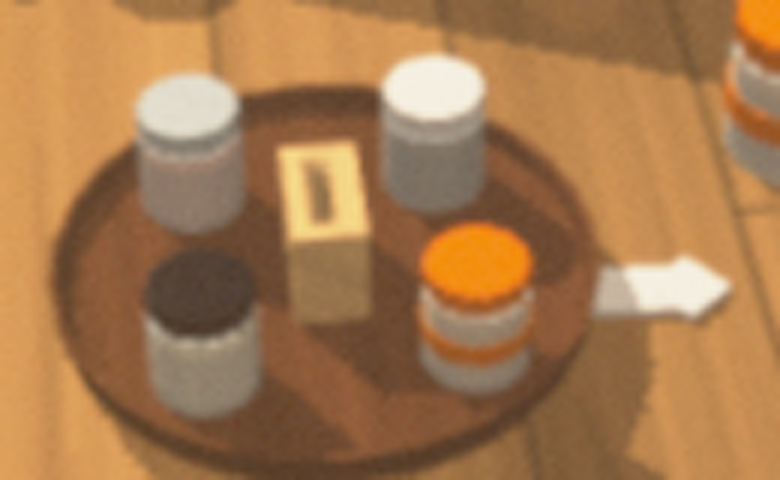

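View pics/s_st.png

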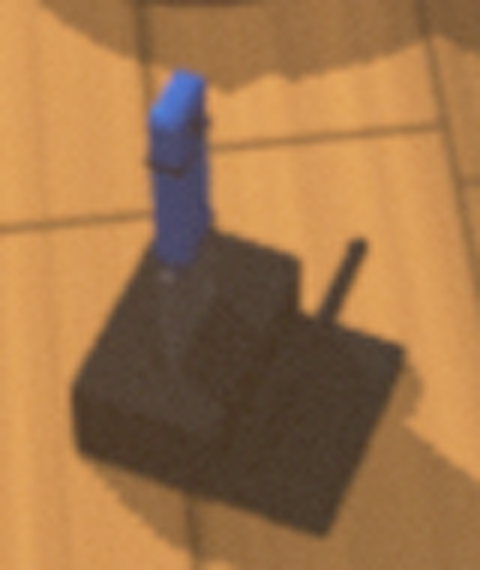

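The crop confirms it: the tray jar, cap centre at about (335.6,197.3) in the top view, has the orange cap and band, and the other two orange-capped jars stand off the carousel. Next I'll fit models to get poses.

```bash
cat >> h.py <<'E'
from scipy.optimize import minimize
def boxpts(x,y,yaw,lx,ly,z0,z1):
    c,s=np.cos(yaw),np.sin(yaw)
    return [(x+c*a-s*b,y+s*a+c*b,z) for a in(-lx/2,lx/2) for b in(-ly/2,ly/2) for z in(z0,z1)]
S=8
def rend(pts,k,shape=(400,640)):
    q=np.array([proj(None,p,k) for p in pts])
    q0=q.min(0).astype(int)-12; 
    m=np.zeros((100*S//2,100*S//2),np.uint8)
    return q,q0
def cost(pts_list,masks,win,ks):
    tot=0
    for n in masks:
        x0,y0,x1,y1=win[n]
        m=np.zeros(((y1-y0)*S,(x1-x0)*S),np.uint8)
        for pts in pts_list:
            q=np.array([proj(n,p,ks[n]) for p in pts])
            q=((q+.5-[x0,y0])*S*16).astype(np.int32)
            cv2.fillConvexPoly(m,cv2.convexHull(q),255,shift=4)
        m=cv2.resize(m,(x1-x0,y1-y0),interpolation=cv2.INTER_AREA).astype(float)/255
        m=cv2.GaussianBlur(m,(0,0),.8)
        tot+=((m-masks[n])**2).sum()
    return tot
E
python3 - <<'E'
from h import *
t=cv2.imread('pics/top0.png').astype(float);s=cv2.imread('pics/side0.png').astype(float)
ks={n:K(n) for n in('top','side')}
# handle
win={'top':(420,215,455,250),'side':(275,255,305,310)}
ms={}
for n,im in(('top',t),('side',s)):
    x0,y0,x1,y1=win[n];c=im[y0:y1,x0:x1]
    ms[n]=np.clip((c[...,0]-c[...,2]-10)/50,0,1); print(n,ms[n].sum())
u,v=438,232
p0=onz('top',u,v,.18);print(p0)
f=lambda p:cost([boxpts(p[0],p[1],p[2],.014,.028,.09,.18)],ms,win,ks)
best=None
for yaw in np.radians([-50,-40,-30,-20,-10]):
    r=minimize(f,[p0[0],p0[1],yaw],method='Nelder-Mead',options=dict(initial_simplex=np.array([p0[0],p0[1],yaw])+np.array([[0,0,0],[.006,0,0],[0,.006,0],[0,0,.2]])))
    print(r.x,np.degrees(r.x[2]),r.fun)
for n in('top','side'):
    g=lambda p:cost([boxpts(p[0],p[1],p[2],.014,.028,.09,.18)],{n:ms[n]},win,ks)
    r=minimize(g,[p0[0],p0[1],-.5],method='Nelder-Mead',options=dict(initial_simplex=np.array([p0[0],p0[1],-.5])+np.array([[0,0,0],[.006,0,0],[0,.006,0],[0,0,.2]])));print(n,r.x,r.fun)
# stand corners on top of block z=.045
def C(x,y,x0,y0,sc): return x0+(x+.5)/sc-.5,y0+(y+.5)/sc-.5
for q in[(100,350),(320,475),(455,215),(235,100)]:
    print('stand',onz('top',*C(*q,395,195,8),.045))
sc=3.8
for q in[(152,360),(247,360),(247,413),(152,413)]: print('block',onz('top',*C(*q,260,120,sc),.077))
print('blk slot top',onz('top',*C(199.5,387,260,120,sc),.077))
print('slot side',onz('side',*C(321,193,240,175,6),.077), 'blockcentre side',onz('side',*C(324,191,240,175,6),.077))
print('cap',onz('top',*C(289,295,260,120,sc),.084),onz('side',*C(476,262,240,175,6),.084))
print('tip',onz('top',*C(219,138,260,120,sc),.002),onz('side',*C(733,287,240,175,6),.002))
print('ptr base',onz('top',*C(216,213,260,120,sc),.002),onz('side',*C(597,293,240,175,6),.002))
E
```

```text
top 130.86
side 92.60000000000001
[ 0.53799804 -0.22810297  0.18      ]
[ 0.53874993 -0.23013943 -0.05986643] -3.430093953436984 114.29815738037526
[ 0.53887543 -0.23010221 -0.05951977] -3.410231624103707 114.11366379007457
[ 0.53888037 -0.23007423 -0.05999624] -3.437531097107973 114.08127281783855
[ 0.53888264 -0.23006695 -0.06002332] -3.4390828989612445 114.1030473416601
[ 0.53881748 -0.23029218 -0.0591891 ] -3.391285521522493 114.28706581578268
top [ 0.5388156  -0.23034698 -0.42498783] 7.4533295830507384
side [ 0.53887222 -0.23006523 -0.05904293] 98.69305034844552
stand [ 0.53221347 -0.17236719  0.045     ]
stand [ 0.4893714 -0.2480157  0.045    ]
stand [ 0.5806439  -0.29764194  0.045     ]
stand [ 0.62076286 -0.22144182  0.045     ]
block [0.59313931 0.12747092 0.077     ]
block [0.59370001 0.05865263 0.077     ]
block [0.5551767  0.05840813 0.077     ]
block [0.55461113 0.12694756 0.077     ]
blk slot top [0.57375428 0.09286261 0.077     ]
slot side [0.57627656 0.08827541 0.077     ] blockcentre side [0.57782572 0.08952506 0.077     ]
cap [0.64050095 0.0286091  0.084     ] [0.64173412 0.02447885 0.084     ]
tip [0.7765616  0.08069777 0.002     ] [0.77955747 0.07708089 0.002     ]
ptr base [0.71723151 0.08250937 0.002     ] [0.71143621 0.08115354 0.002     ]
```

```bash
cat >> h.py <<'E'
from scipy.spatial.transform import Rotation as Ro
def tcp(s=None):
    s=s or bot.get_state(); return np.array(s['ee_pos']),Ro.from_euler('xyz',s['eef_rot'])
def target(g,yaw):
    """grasp point g, tool x down, tool y horizontal at yaw"""
    x=np.array([0,0,-1.]);y=np.array([np.cos(yaw),np.sin(yaw),0]);z=np.cross(x,y)
    return np.array(g)-.155*x, Ro.from_matrix(np.c_[x,y,z])
def cmd(g,yaw,cur=None):
    p,R=cur or tcp(); P,T=target(g,yaw)
    d=R.inv().apply(P-p)*100; w=np.degrees((R.inv()*T).as_rotvec())
    print('d cm',d.round(2),'w deg',w.round(2),'n rows',np.linalg.norm(d)/6.25,np.linalg.norm(w)/10.7)
E
python3 - <<'E'
from h import *
p,R=tcp();print(p,R.as_matrix().round(3))
for a in(-29.6,150.4):cmd([.5388,-.2302,.245],np.radians(a))
E
```

```text
[ 0.17918173 -0.65051364  0.4036429 ] [[-0.     0.266 -0.964]
 [ 0.002 -0.964 -0.266]
 [-1.    -0.002 -0.   ]]
d cm [  0.42 -30.97 -45.83] w deg [-4.5e+01 -4.0e-02  1.0e-01] n rows 8.85079352237311 4.205509701940686
d cm [  0.42 -30.97 -45.83] w deg [1.35e+02 1.20e-01 5.00e-02] n rows 8.85079352237311 12.616932118522339
```

Emit:
step_arm([
  {"dx": 0.4,"dy": -31,"dz": -45.8,"wx": -45,"grip": 1},
  {"dx": 0.4,"dy": -31,"dz": -45.8,"wx": -45},
  {"dx": 0.4,"dy": -31,"dz": -45.8,"wx": -45},
  {"dx": 0.4,"dy": -31,"dz": -45.8,"wx": -45},
  {"dx": 0.4,"dy": -31,"dz": -45.8,"wx": -45},
  {"dx": 0.4,"dy": -31,"dz": -45.8,"wx": -45},
  {"dx": 0.4,"dy": -31,"dz": -45.8,"wx": -45},
  {"dx": 0.4,"dy": -31,"dz": -45.8,"wx": -45},
  {"dx": 0.4,"dy": -31,"dz": -45.8,"wx": -45},
  {"dx": 0.4,"dy": -31,"dz": -45.8,"wx": -45},
  {"dx": 0.4,"dy": -31,"dz": -45.8,"wx": -45},
  {"dx": 0.4,"dy": -31,"dz": -45.8,"wx": -45},
])

```text
schema error: expected keys grip, dx, dy, dz, wx, wy, wz
```

```bash
python3 - <<'E'
from h import *
s=bot.get_state();print(s['time_s'],s['ee_pos'],s['wrist_force'])
cmd([.5388,-.2302,.245],np.radians(-29.6))
k=K('wrist')
f=viewer.grab_frame('wrist');cv2.imwrite('pics/w1.png',cv2.cvtColor(f,cv2.COLOR_RGB2BGR))
import pickle;pickle.dump(k,open('pics/w1.k','wb'));print(k)
E
```

```text
0.15 [ 0.17918173 -0.65051364  0.4036429 ] [-0.13438071  0.65069601  0.39513157]
d cm [  0.42 -30.97 -45.83] w deg [-4.5e+01 -4.0e-02  1.0e-01] n rows 8.85079352237311 4.205509701940686
(np.float64(285.9401083212179), 313.7455597791018, 196.87974562771325, array([[ 0.26508278,  0.91094458,  0.31608716,  0.26061757],
       [-0.96422345,  0.25113611,  0.08487516, -0.62684089],
       [-0.00206433, -0.32727759,  0.94492598,  0.37383061],
       [ 0.        ,  0.        ,  0.        ,  1.        ]]))
```

View pics/w1.png

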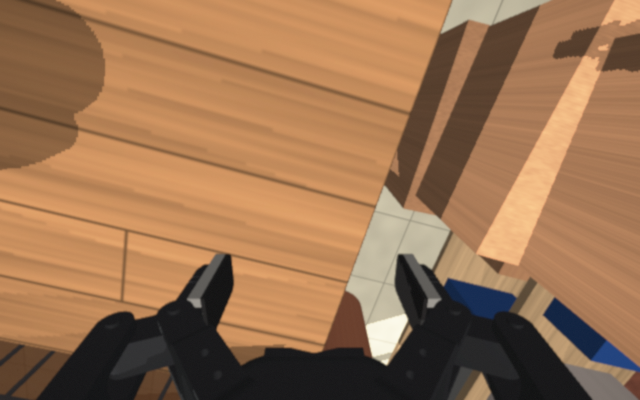

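The move was refused because every row needs all seven keys, so the view hasn't changed from the start. I'll send it again with full rows.

Emit:
step_arm([
  {"dx": 0.4,"dy": -31,"dz": -45.8,"wx": -45,"wy": 0,"wz": 0,"grip": 1},
  {"dx": 0.4,"dy": -31,"dz": -45.8,"wx": -45,"wy": 0,"wz": 0,"grip": 1},
  {"dx": 0.4,"dy": -31,"dz": -45.8,"wx": -45,"wy": 0,"wz": 0,"grip": 1},
  {"dx": 0.4,"dy": -31,"dz": -45.8,"wx": -45,"wy": 0,"wz": 0,"grip": 1},
  {"dx": 0.4,"dy": -31,"dz": -45.8,"wx": -45,"wy": 0,"wz": 0,"grip": 1},
  {"dx": 0.4,"dy": -31,"dz": -45.8,"wx": -45,"wy": 0,"wz": 0,"grip": 1},
  {"dx": 0.4,"dy": -31,"dz": -45.8,"wx": -45,"wy": 0,"wz": 0,"grip": 1},
  {"dx": 0.4,"dy": -31,"dz": -45.8,"wx": -45,"wy": 0,"wz": 0,"grip": 1},
  {"dx": 0.4,"dy": -31,"dz": -45.8,"wx": -45,"wy": 0,"wz": 0,"grip": 1},
  {"dx": 0.4,"dy": -31,"dz": -45.8,"wx": -45,"wy": 0,"wz": 0,"grip": 1},
  {"dx": 0.4,"dy": -31,"dz": -45.8,"wx": -45,"wy": 0,"wz": 0,"grip": 1},
  {"dx": 0.4,"dy": -31,"dz": -45.8,"wx": -45,"wy": 0,"wz": 0,"grip": 1},
])

```text
time_s: 1.7
ee_pos: [0.5378, -0.2312, 0.4006]
eef_rot: [-0.649, 1.57, -2.738]
wrist_force: [-0.0, 0.3, 0.2]
finger_gap: 1.003
```

```bash
python3 - <<'E'
from h import *
s=bot.get_state();print(s['time_s'],s['ee_pos'],s['wrist_force'],np.abs(s['joint_vel']).max())
cmd([.5388,-.2302,.245],np.radians(-29.6))
k=K('wrist')
f=viewer.grab_frame('wrist');cv2.imwrite('pics/w2.png',cv2.cvtColor(f,cv2.COLOR_RGB2BGR))
import pickle;pickle.dump(k,open('pics/w2.k','wb'));print(k)
E
```

```text
1.7 [ 0.53775219 -0.23124241  0.4005645 ] [-0.03373227  0.29821881  0.20764038] 0.008065528108682034
d cm [ 0.06  0.04 -0.14] w deg [-0.08  0.02  0.02] n rows 0.025314398329339193 0.008279661618388058
(np.float64(285.9401083212179), 313.7455597791018, 196.87974562771325, array([[ 8.68512462e-01,  4.68146783e-01,  1.62864034e-01,
         5.79576809e-01],
       [-4.95666887e-01,  8.20729865e-01,  2.84107068e-01,
        -1.56698995e-01],
       [-6.63566529e-04, -3.27476837e-01,  9.44858974e-01,
         3.70719711e-01],
       [ 0.00000000e+00,  0.00000000e+00,  0.00000000e+00,
         1.00000000e+00]]))
```

View pics/w2.png

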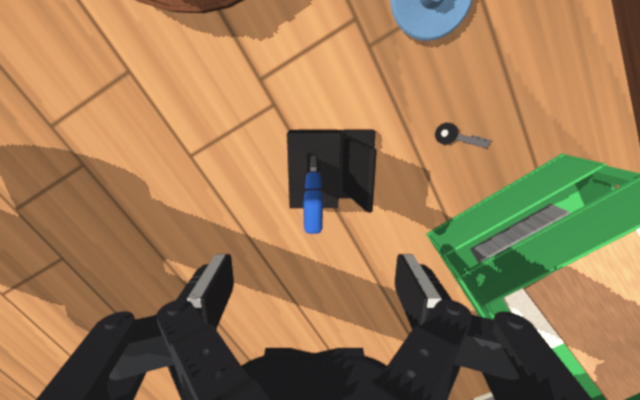

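The wrist view shows the scraper upright in the stand, with its handle top around (313,213). The stand's edges run parallel to the image axes, so the yaw looks right. I'll refine the handle pose by fit.

```bash
python3 - <<'E'
from h import *
import pickle
k=pickle.load(open('pics/w2.k','rb'))
w=cv2.imread('pics/w2.png').astype(float);t=cv2.imread('pics/top0.png').astype(float);s=cv2.imread('pics/side0.png').astype(float)
crop(w,280,120,390,240,5,'pics/w2c.png')
ks={'top':K('top'),'side':K('side'),'wrist':k}
win={'top':(420,215,455,250),'side':(275,255,305,310),'wrist':(290,150,340,245)}
ms={}
for n,im in(('top',t),('side',s),('wrist',w)):
    x0,y0,x1,y1=win[n];c=im[y0:y1,x0:x1]
    ms[n]=np.clip((c[...,0]-c[...,2]-8)/25,0,1)
for sel in(['top'],['side'],['wrist'],['top','side','wrist']):
    g=lambda p:cost([boxpts(p[0],p[1],p[2],.014,.028,.09,.18)],{n:ms[n] for n in sel},win,ks)
    r=minimize(g,[.539,-.230,-.5],method='Nelder-Mead',options=dict(initial_simplex=np.array([.539,-.23,-.5])+np.array([[0,0,0],[.006,0,0],[0,.006,0],[0,0,.2]])));print(sel,r.x,np.degrees(r.x[2]),r.fun)
E
```

```text
['top'] [ 0.53891657 -0.23020198 -0.49877004] -28.577418032866138 4.914145497695343
['side'] [ 0.53885545 -0.23009173 -0.06003784] -3.4399147902345035 63.165959425691305
['wrist'] [ 0.5385375  -0.22633637 -0.51879334] -29.724668716520377 87.65028090085393
['top', 'side', 'wrist'] [ 0.53870573 -0.22664176 -0.48489922] -27.782678975319868 244.93275526526378[ WARN:0@0.683] global loadsave.cpp:1063 imwrite_ Unsupported depth image for selected encoder is fallbacked to CV_8U.
```

View pics/w2c.png

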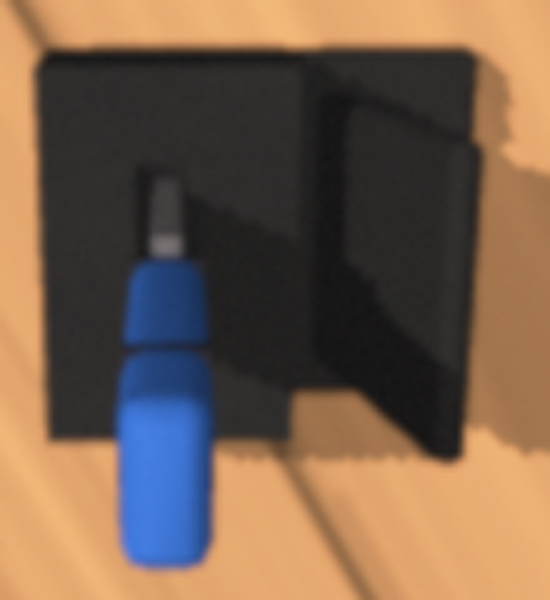

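```bash
python3 - <<'E'
from h import *
import pickle
k=pickle.load(open('pics/w2.k','rb'))
C=lambda x,y:(280+(x+.5)/5-.5,120+(y+.5)/5-.5)
for q in[(118,395),(212,395),(212,568),(118,568),(165.5,481)]: print(onz(None,*C(*q),.18,k))
a=onz(None,*C(165,397),.18,k)-onz(None,*C(166,568),.18,k);print(np.linalg.norm(a),np.degrees(np.arctan2(a[1],a[0])))
print('handle bottom front', onz(None,*C(166,260),.09,k))
# expected pixel of box
for p in boxpts(.539,-.2302,np.radians(-29.6),.014,.028,.09,.18): q=proj(None,p,k);print(((q+.5-[280,120])*5-.5).round())
g=(0.5388,-.2302);p,R=tcp()
print('err in tool axes cm',R.inv().apply(np.array([.5388,-.2302,.245+.155])-p)*100)
E
```

```text
[ 0.53958434 -0.21146838  0.18      ]
[ 0.55113627 -0.21805756  0.18      ]
[ 0.53792795 -0.24171811  0.18      ]
[ 0.52586858 -0.23484098  0.18      ]
[ 0.53887554 -0.22623682  0.18      ]
0.026797078790079865 60.52686061601034
handle bottom front [ 0.54373115 -0.21720911  0.09      ]
[144. 389.]
[133. 589.]
[143. 258.]
[131. 412.]
[211. 389.]
[227. 589.]
[212. 258.]
[229. 412.]
err in tool axes cm [ 0.06151062  0.03815498 -0.15331851]
```

```bash
python3 - <<'E'
from h import *
cmd([.5389,-.228,.137],np.radians(-29.6))
E
```

```text
d cm [10.86 -0.06 -0.35] w deg [-0.1   0.02  0.01] n rows 1.7387770248407184 0.009885186914580185
```

Emit:
step_arm([
  {"dx": 5,"dy": -0.05,"dz": -0.3,"wx": 0,"wy": 0,"wz": 0,"grip": 1},
  {"dx": 10.8,"dy": -0.05,"dz": -0.3,"wx": 0,"wy": 0,"wz": 0,"grip": 1},
  {"dx": 10.8,"dy": -0.05,"dz": -0.3,"wx": 0,"wy": 0,"wz": 0,"grip": 1},
  {"dx": 10.8,"dy": -0.05,"dz": -0.3,"wx": 0,"wy": 0,"wz": 0,"grip": 0.4},
  {"dx": 10.8,"dy": -0.05,"dz": -0.3,"wx": 0,"wy": 0,"wz": 0,"grip": 0.4},
  {"dx": 10.8,"dy": -0.05,"dz": -0.3,"wx": 0,"wy": 0,"wz": 0,"grip": 0.4},
], newtons=60)

```text
time_s: 2.5
ee_pos: [0.5404, -0.2279, 0.2953]
eef_rot: [1.646, 1.566, -0.442]
wrist_force: [0.2, -0.5, 0.8]
finger_gap: 0.4
```

```bash
python3 - <<'E'
from h import *
s=bot.get_state();print(s['time_s'],s['ee_pos'],s['wrist_force'],s['finger_gap'])
k=K('wrist')
f=viewer.grab_frame('wrist');cv2.imwrite('pics/w3.png',cv2.cvtColor(f,cv2.COLOR_RGB2BGR))
E
```

```text
2.5 [ 0.54043914 -0.22794351  0.29528666] [ 0.20402785 -0.53902817  0.8043628 ] 0.4004510115017077
```

View pics/w3.png

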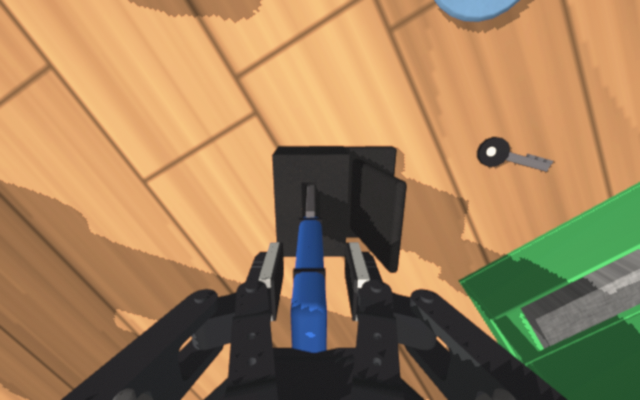

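The fingers straddle the handle, which sits about 4 px (about 2 mm) left of the mid-line at row 260. I'll correct dy and close.

Emit:
step_arm([
  {"dx": 0,"dy": -0.2,"dz": 0,"wx": 0,"wy": 0,"wz": 0,"grip": 0.4},
  {"dx": 0,"dy": -0.2,"dz": 0,"wx": 0,"wy": 0,"wz": 0,"grip": 0},
  {"dx": 0,"dy": -0.2,"dz": 0,"wx": 0,"wy": 0,"wz": 0,"grip": 0},
  {"dx": 0,"dy": -0.2,"dz": 0,"wx": 0,"wy": 0,"wz": 0,"grip": 0},
  {"dx": 0,"dy": -0.2,"dz": 0,"wx": 0,"wy": 0,"wz": 0,"grip": 0},
], newtons=60)

```text
time_s: 3.18
ee_pos: [0.538, -0.2265, 0.293]
eef_rot: [1.718, 1.57, -0.37]
wrist_force: [0.3, 0.1, 1.7]
finger_gap: 0.16
```

```bash
python3 - <<'E'
from h import *
s=bot.get_state();print(s['time_s'],s['ee_pos'],s['wrist_force'],s['wrist_torque'],s['finger_gap'])
f=viewer.grab_frame('wrist');cv2.imwrite('pics/w4.png',cv2.cvtColor(f,cv2.COLOR_RGB2BGR))
p,R=tcp();print(p,R.as_matrix().round(4),0.085*s['finger_gap'])
E
```

```text
3.175 [ 0.53800578 -0.22648669  0.29298448] [0.29455757 0.12873181 1.69778122] [-0.06749568 -0.07505166  0.02081861] 0.160075934279656
[ 0.53800389 -0.22648989  0.29298743] [[ 6.000e-04  8.695e-01 -4.939e-01]
 [-2.000e-04 -4.939e-01 -8.695e-01]
 [-1.000e+00  7.000e-04 -1.000e-04]] 0.013606454413770761
```

View pics/w4.png

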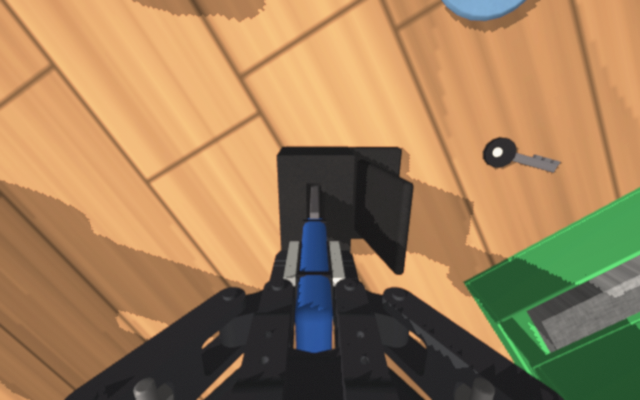

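The handle is gripped: the opening reads 13.6 mm against 14 mm expected. Lifting straight up, then travelling to 6 cm short of the slot for a look.

Emit:
step_arm([
  {"dx": -3,"dy": 0,"dz": 0,"wx": 0,"wy": 0,"wz": 0,"grip": 0},
  {"dx": -7,"dy": 0,"dz": 0,"wx": 0,"wy": 0,"wz": 0,"grip": 0},
  {"dx": -11.5,"dy": 0,"dz": 0,"wx": 0,"wy": 0,"wz": 0,"grip": 0},
  {"dx": -11.5,"dy": -2,"dz": -5,"wx": -6,"wy": 0,"wz": 0,"grip": 0},
  {"dx": -11.5,"dy": -4,"dz": -10,"wx": -12,"wy": 0,"wz": 0,"grip": 0},
  {"dx": -11.5,"dy": -6,"dz": -15,"wx": -18,"wy": 0,"wz": 0,"grip": 0},
  {"dx": -11.5,"dy": -8,"dz": -20,"wx": -24,"wy": 0,"wz": 0,"grip": 0},
  {"dx": -11.5,"dy": -9.6,"dz": -24.3,"wx": -30,"wy": 0,"wz": 0,"grip": 0},
  {"dx": -11.5,"dy": -9.6,"dz": -24.3,"wx": -30,"wy": 0,"wz": 0,"grip": 0},
  {"dx": -11.5,"dy": -9.6,"dz": -24.3,"wx": -30,"wy": 0,"wz": 0,"grip": 0},
  {"dx": -11.5,"dy": -9.6,"dz": -24.3,"wx": -30,"wy": 0,"wz": 0,"grip": 0},
], newtons=60)

```text
time_s: 4.6
ee_pos: [0.5741, 0.0312, 0.4072]
eef_rot: [-1.19, 1.57, -2.755]
wrist_force: [-0.8, -0.3, -0.9]
finger_gap: 0.156
```

```bash
python3 - <<'E'
from h import *
import pickle
s=bot.get_state();print(s['time_s'],s['ee_pos'],s['wrist_force'],s['wrist_torque'],s['finger_gap'])
p,R=tcp();print(p,R.as_matrix().round(4))
k=K('wrist');pickle.dump(k,open('pics/w5.k','wb'))
for n in('wrist','side','top'):
  f=viewer.grab_frame(n);cv2.imwrite(f'pics/{n}5.png',cv2.cvtColor(f,cv2.COLOR_RGB2BGR))
E
```

```text
4.6 [0.57412809 0.03124601 0.4072063 ] [-0.77993523 -0.25233133 -0.86718722] [-0.03883832  0.01612481 -0.00530631] 0.1556669483773026
[0.57412809 0.03124601 0.4072063 ] [[-1.0e-03  1.0e+00  5.4e-03]
 [-4.0e-04  5.4e-03 -1.0e+00]
 [-1.0e+00 -1.0e-03  4.0e-04]]
```

View pics/wrist5.png

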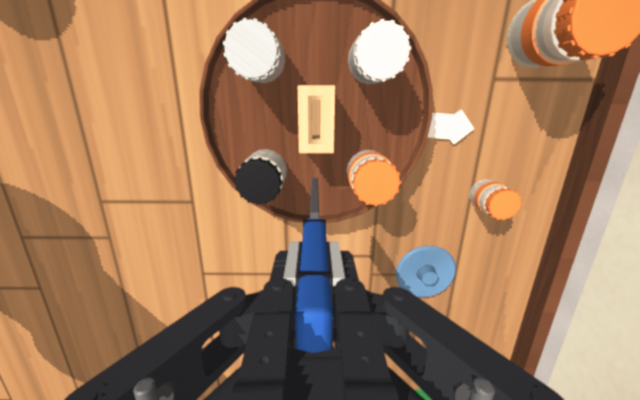

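View pics/side5.png

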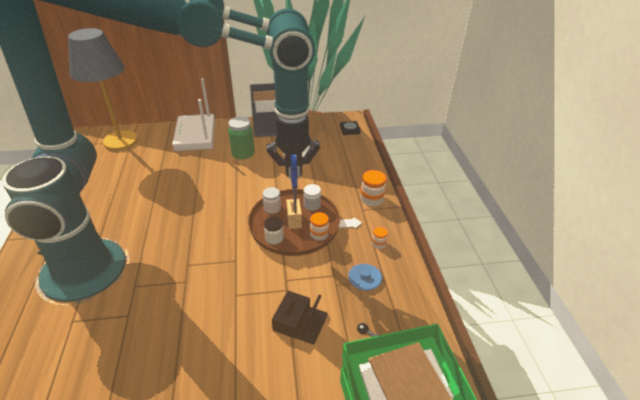

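The wrist view shows the block at (317,120), the blade tip at (315,180) and the pointer at (453,127), with the orange jar's cap at (374,180). I'll enlarge it to measure.

```bash
python3 - <<'E'
from h import *
w=cv2.imread('pics/wrist5.png')
crop(w,285,75,350,225,4,'pics/w5a.png')
crop(w,285,75,350,165,6.5,'pics/w5b.png')
crop(w,340,90,480,215,5,'pics/w5c.png')
E
```

```text
(no output)
```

View pics/w5a.png

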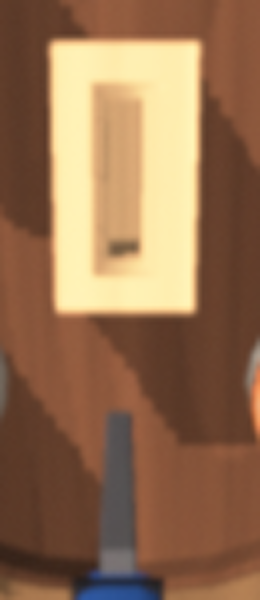

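View pics/w5b.png

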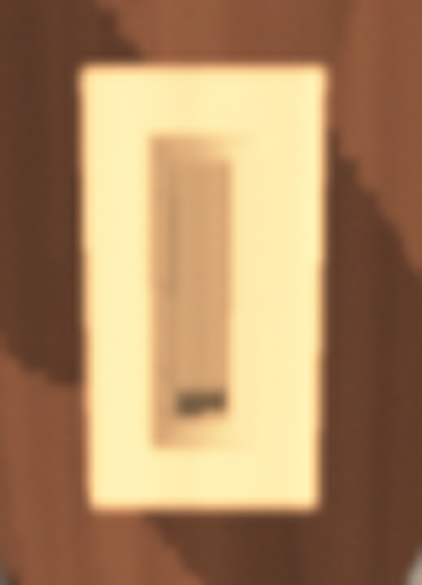

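View pics/w5c.png

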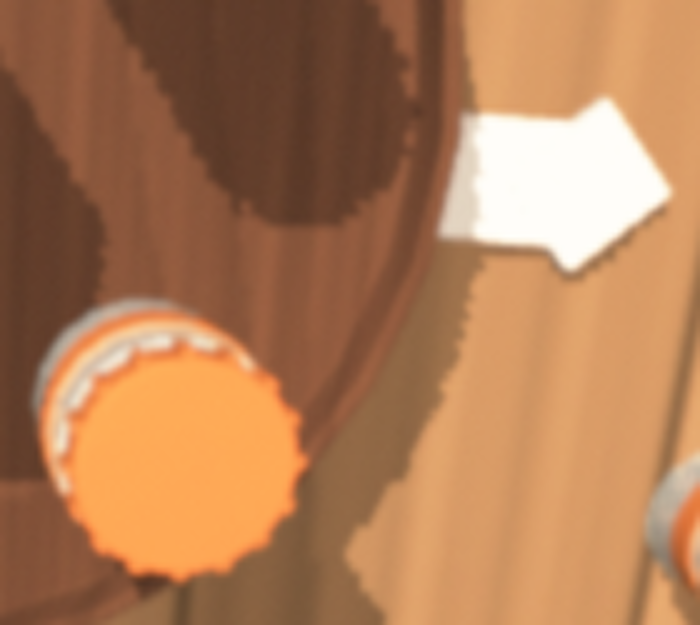

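```bash
python3 - <<'E'
from h import *
import pickle
k=pickle.load(open('pics/w5.k','rb'))
p=np.array([0.57412809,0.03124601,0.4072063])
C=lambda x,y,x0,y0,s:(x0+(x+.5)/s-.5,y0+(y+.5)/s-.5)
c=np.array([onz(None,*C(*q,285,75,6.5),.077,k) for q in[(80,67),(328,67),(320,511),(90,511)]])
print(c,c.mean(0));
for i in range(4): print(np.linalg.norm(c[i]-c[i-1]))
print('yaws',[np.degrees(np.arctan2(v[1],v[0])) for v in(c[1]-c[0],c[2]-c[3],c[0]-c[3],c[1]-c[2])])
zf=p[2]-.155-.127+.0+0.0
zf=10e-3+ (0.4072-0.2930)
print('foot z',zf)
fe=onz(None,*C(118.5,412,285,75,4),zf,k);print('foot +y end',fe,'-> foot centre',fe-[0,.018,0])
hb=onz(None,*C(118,574,285,75,4),zf+.08,k);print('handle bottom +y face',hb)
print('hb->y centre',hb[1]-.014,'gripper',p)
cap=onz(None,*C(187,467,340,90,5),.084,k);tip=onz(None,*C(671,192,340,90,5),.002,k)
b=[onz(None,*C(*q,340,90,5),.002,k) for q in((465,113),(440,237),(575,119),(550,246))]
print('cap',cap,'tip',tip,b,(b[2]-b[0]),(b[3]-b[1]))
A=c.mean(0)
for a in(cap,tip,(b[0]+b[1])/2,(b[2]+b[3])/2): d=a-A;print(np.hypot(*d[:2]),np.degrees(np.arctan2(d[1],d[0])))
for q in((480,113),(480,237)):pass
E
```

```text
[[0.55671367 0.12876307 0.077     ]
 [0.59406084 0.12894223 0.077     ]
 [0.59472518 0.06174408 0.077     ]
 [0.55736672 0.06155424 0.077     ]] [0.5757166 0.0952509 0.077    ]
0.06721200997242208
0.03734759899143732
0.06720143643582406
0.037358943136276274
yaws [np.float64(0.2748478036373216), np.float64(0.2911512301974534), np.float64(90.55670897882304), np.float64(90.56642414910289)]
foot z 0.12420000000000002
foot +y end [0.57413422 0.04783274 0.1242    ] -> foot centre [0.57413422 0.02983274 0.1242    ]
handle bottom +y face [0.57405149 0.04209507 0.2042    ]
hb->y centre 0.02809507110444881 gripper [0.57412809 0.03124601 0.4072063 ]
cap [0.64122772 0.03128447 0.084     ] tip [0.77844941 0.08133264 0.002     ] [array([0.72294673, 0.10049335, 0.002     ]), array([0.72081688, 0.06966439, 0.002     ]), array([0.75087726, 0.09917802, 0.002     ]), array([0.74965156, 0.06750491, 0.002     ])] [ 0.02793053 -0.00131533  0.        ] [ 0.02883468 -0.00215948  0.        ]
0.09156097401513437 -44.31648722566939
0.2032100098372283 -3.9273784888747962
0.14651872694364965 -3.9809510472420118
0.17495362819306767 -3.9032560985023155
```

Emit:
step_arm([
  {"dx": 0,"dy": 0.16,"dz": -4,"wx": 0,"wy": 0,"wz": 0,"grip": 0},
  {"dx": 0,"dy": 0.16,"dz": -6.55,"wx": 0,"wy": 0,"wz": 0,"grip": 0},
  {"dx": 3.4,"dy": 0.16,"dz": -6.55,"wx": 0,"wy": 0,"wz": 0,"grip": 0},
  {"dx": 3.4,"dy": 0.16,"dz": -6.55,"wx": 0,"wy": 0,"wz": 0,"grip": 0},
  {"dx": 3.4,"dy": 0.16,"dz": -6.55,"wx": 0,"wy": 0,"wz": 0,"grip": 0},
], newtons=60)

```text
time_s: 5.38
ee_pos: [0.5757, 0.0972, 0.3743]
eef_rot: [1.407, 1.571, -0.158]
wrist_force: [0.3, 0.2, -1.6]
finger_gap: 0.153
```

```bash
python3 - <<'E'
from h import *
import pickle
s=bot.get_state();print(s['time_s'],s['ee_pos'],s['wrist_force'],s['wrist_torque'],s['finger_gap'])
k=K('wrist');pickle.dump(k,open('pics/w6.k','wb'))
for n in('wrist','side'):
  f=cv2.cvtColor(viewer.grab_frame(n),cv2.COLOR_RGB2BGR);cv2.imwrite(f'pics/{n}6.png',f)
  if n=='side': crop(f,265,145,330,245,6,'pics/s6.png')
  else: crop(f,260,110,370,290,3.3,'pics/w6a.png')
E
```

```text
5.375 [0.57570311 0.09719527 0.37426463] [ 0.29987008  0.17656473 -1.59430214] [-0.01754315 -0.02669098  0.05202458] 0.15331590419832994
```

View pics/w6a.png

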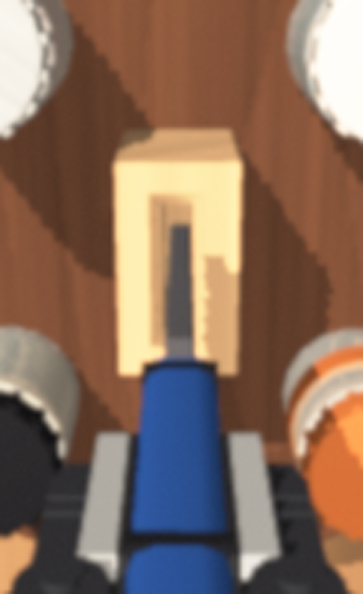

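View pics/s6.png

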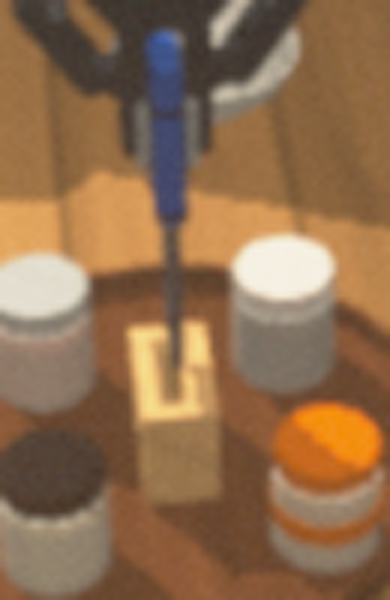

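```bash
python3 - <<'E'
from h import *
import pickle
k=pickle.load(open('pics/w6.k','rb'))
C=lambda x,y,x0,y0,s:(x0+(x+.5)/s-.5,y0+(y+.5)/s-.5)
W=lambda q,z:onz(None,*C(*q,260,110,3.3),z,k)
c=np.array([W(q,.077) for q in[(113,161),(242,161),(238,376),(118,376)]]);print(c.round(4),c.mean(0))
print('foot',W((180,226),.0913)-[0,.018,0])
print('slot mouth +y outer edge',W((170,195),.077), 'expect +24mm')
# side: foot visible -y end?
S=lambda q,z:onz('side',*C(*q,265,145,6),z)
c=np.array([S(q,.077) for q in[(128,325),(208,322),(220,412),(138,420)]]);print('side',c.round(4),c.mean(0))
print(S((172,398),.0913)+[0,.018,0])
E
```

```text
[[0.5567 0.1286 0.077 ]
 [0.5937 0.1289 0.077 ]
 [0.5943 0.0615 0.077 ]
 [0.5571 0.0613 0.077 ]] [0.57547171 0.09505983 0.077     ]
foot [0.57600862 0.09540097 0.0913    ]
slot mouth +y outer edge [0.57309651 0.11876732 0.077     ] expect +24mm
side [[0.5589 0.1256 0.077 ]
 [0.5976 0.1232 0.077 ]
 [0.5964 0.0582 0.077 ]
 [0.5579 0.0574 0.077 ]] [0.57771151 0.09109715 0.077     ]
[0.57395689 0.07292    0.0913    ]
```

The blade is within 0.5 mm of the slot centre in the wrist view. Descending in stages.

Emit:
step_arm([
  {"dx": 1,"dy": -0.05,"dz": 0,"wx": 0,"wy": 0,"wz": 0,"grip": 0},
  {"dx": 2,"dy": -0.05,"dz": 0,"wx": 0,"wy": 0,"wz": 0,"grip": 0},
  {"dx": 3,"dy": -0.05,"dz": 0,"wx": 0,"wy": 0,"wz": 0,"grip": 0},
  {"dx": 3,"dy": -0.05,"dz": 0,"wx": 0,"wy": 0,"wz": 0,"grip": 0},
], newtons=60)

```text
time_s: 5.98
ee_pos: [0.5745, 0.0977, 0.342]
eef_rot: [-1.436, 1.568, -2.999]
wrist_force: [-0.0, 0.2, -2.0]
finger_gap: 0.154
```

```bash
python3 - <<'E'
from h import *
s=bot.get_state();print(s['time_s'],s['ee_pos'],s['wrist_force'],s['wrist_torque'],s['finger_gap'])
E
```

```text
5.975 [0.57445591 0.09772999 0.34197382] [-0.04203121  0.21502151 -2.0134475 ] [-0.00479924 -0.01093251 -0.02652342] 0.15354582580218418
```

Emit:
step_arm([
  {"dx": 1,"dy": 0,"dz": 0,"wx": 0,"wy": 0,"wz": 0,"grip": 0},
  {"dx": 1.8,"dy": 0,"dz": 0,"wx": 0,"wy": 0,"wz": 0,"grip": 0},
  {"dx": 2.4,"dy": 0,"dz": 0,"wx": 0,"wy": 0,"wz": 0,"grip": 0},
  {"dx": 2.6,"dy": 0,"dz": 0,"wx": 0,"wy": 0,"wz": 0,"grip": 0},
  {"dx": 2.6,"dy": 0,"dz": 0,"wx": 0,"wy": 0,"wz": 0,"grip": 0},
], newtons=60)

```text
time_s: 6.6
ee_pos: [0.575, 0.0978, 0.3176]
eef_rot: [-1.494, 1.571, -3.058]
wrist_force: [0.2, -0.2, -1.0]
finger_gap: 0.155
```

```bash
python3 - <<'E'
from h import *
s=bot.get_state();print(s['time_s'],s['ee_pos'],s['wrist_force'],s['wrist_torque'],s['finger_gap'])
for n in('wrist','side'):
  f=cv2.cvtColor(viewer.grab_frame(n),cv2.COLOR_RGB2BGR);cv2.imwrite(f'pics/{n}7.png',f)
  if n=='side': crop(f,265,145,330,245,6,'pics/s7.png')
E
```

```text
6.6 [0.57498916 0.09779269 0.31756977] [ 0.17564696 -0.18816992 -0.96640694] [-0.01717691 -0.01688209 -0.02431935] 0.15474763898541966
```

View pics/wrist7.png

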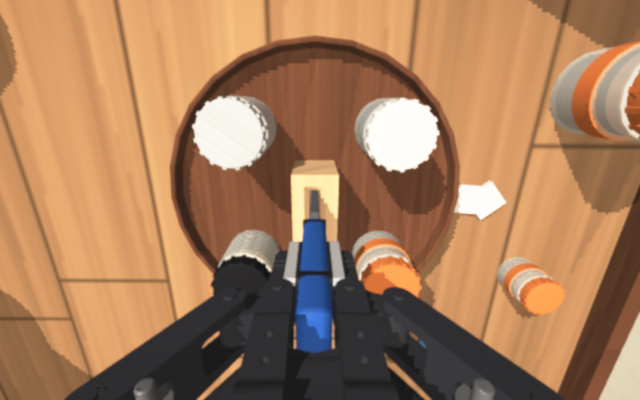

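View pics/s7.png

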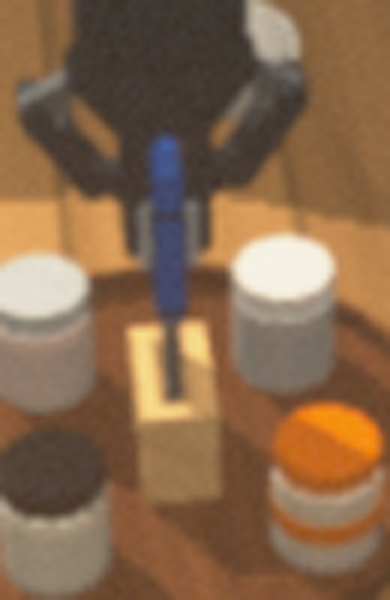

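Emit:
step_arm([
  {"dx": 0.2,"dy": 0,"dz": 0,"wx": 0,"wy": 0,"wz": 0,"grip": 0},
  {"dx": 0.3,"dy": 0,"dz": 0,"wx": 0,"wy": 0,"wz": 0,"grip": 0},
  {"dx": 0.3,"dy": 0,"dz": 0,"wx": 0,"wy": 0,"wz": 0,"grip": 0},
], newtons=60)

```text
time_s: 7.08
ee_pos: [0.5751, 0.0978, 0.315]
eef_rot: [1.709, 1.57, 0.145]
wrist_force: [-0.6, 0.1, -0.4]
finger_gap: 0.155
```

The blade is seated, with the foot about 45 mm below the mouth and no side load. Now I'll turn anticlockwise about 41° around the slot axis. The TCP sits about 2.5 mm off that axis, so I'll compensate.

Emit:
step_arm([
  {"dx": 0,"dy": -0.01,"dz": 0,"wx": -2,"wy": 0,"wz": 0,"grip": 0},
  {"dx": 0,"dy": -0.03,"dz": 0,"wx": -6,"wy": 0,"wz": 0,"grip": 0},
  {"dx": 0,"dy": -0.05,"dz": 0,"wx": -10,"wy": 0,"wz": 0,"grip": 0},
  {"dx": 0,"dy": -0.06,"dz": 0.01,"wx": -14,"wy": 0,"wz": 0,"grip": 0},
  {"dx": 0,"dy": -0.08,"dz": 0.01,"wx": -18,"wy": 0,"wz": 0,"grip": 0},
  {"dx": 0,"dy": -0.1,"dz": 0.02,"wx": -22,"wy": 0,"wz": 0,"grip": 0},
  {"dx": 0,"dy": -0.12,"dz": 0.03,"wx": -27,"wy": 0,"wz": 0,"grip": 0},
  {"dx": 0,"dy": -0.14,"dz": 0.04,"wx": -32,"wy": 0,"wz": 0,"grip": 0},
  {"dx": 0,"dy": -0.15,"dz": 0.05,"wx": -36,"wy": 0,"wz": 0,"grip": 0},
  {"dx": 0,"dy": -0.16,"dz": 0.06,"wx": -39,"wy": 0,"wz": 0,"grip": 0},
  {"dx": 0,"dy": -0.17,"dz": 0.06,"wx": -41,"wy": 0,"wz": 0,"grip": 0},
  {"dx": 0,"dy": -0.17,"dz": 0.06,"wx": -41,"wy": 0,"wz": 0,"grip": 0},
], newtons=60)

```text
time_s: 8.57
ee_pos: [0.5733, 0.0971, 0.315]
eef_rot: [-0.918, 1.57, -1.765]
wrist_force: [-1.7, -1.3, 1.8]
finger_gap: 0.158
```

```bash
python3 - <<'E'
from h import *
import pickle
s=bot.get_state();print(s['time_s'],s['ee_pos'],s['wrist_force'],s['wrist_torque'],s['finger_gap'])
p,R=tcp();y=R.as_matrix()[:,1];print('yaw',np.degrees(np.arctan2(y[1],y[0])))
k=K('wrist');pickle.dump(k,open('pics/w8.k','wb'))
for n in('wrist','side','top'):
  f=cv2.cvtColor(viewer.grab_frame(n),cv2.COLOR_RGB2BGR);cv2.imwrite(f'pics/{n}8.png',f)
  if n=='side': crop(f,240,150,370,255,6,'pics/s8.png')
E
```

```text
8.575 [0.57326023 0.09705427 0.31496192] [-1.72016381 -1.32616406  1.75255302] [-0.34074922  0.42897927  0.06348709] 0.15833811512094698
yaw 41.42284042332878
```

View pics/wrist8.png

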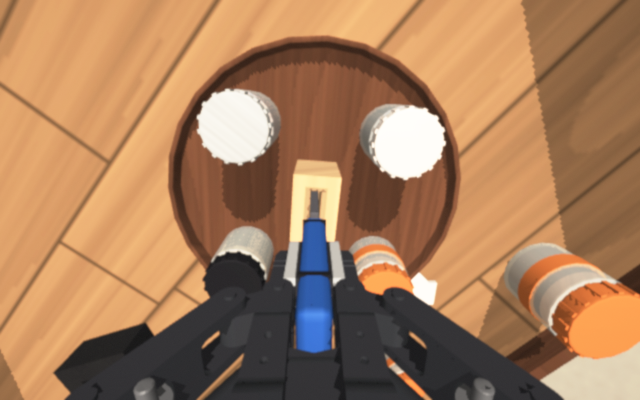

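View pics/s8.png

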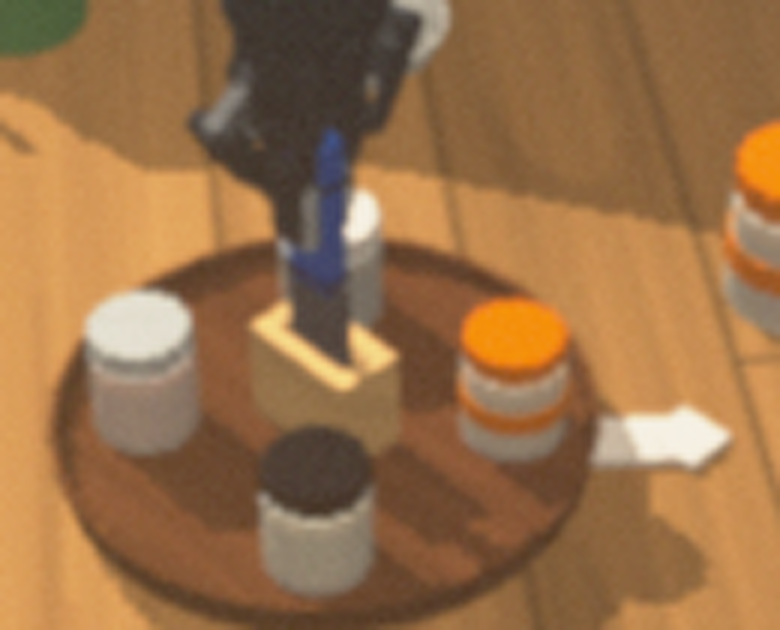

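View pics/top8.png

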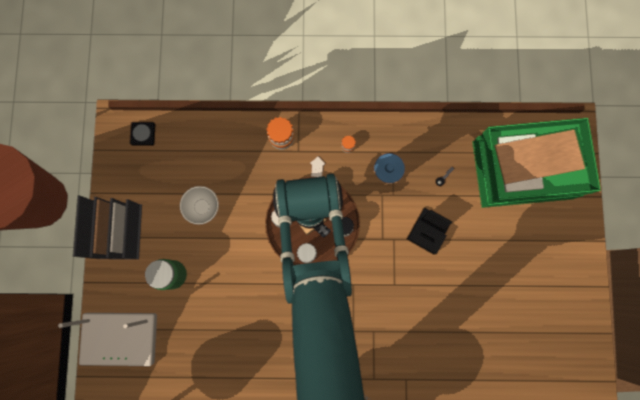

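```bash
python3 - <<'E'
from h import *
import pickle
C=lambda x,y,x0,y0,s:(x0+(x+.5)/s-.5,y0+(y+.5)/s-.5)
S=lambda q,z:onz('side',*C(*q,240,150,6),z)
cap=S((515,334),.084);tip=S((733,436),.002);nb=S((640,440),.002)
base0=S((597,442),.002)
ax=np.array([.5777,.0907])
print('side cap',cap,'tip',tip,base0)
jar_bottom=S((514,430),.022+.0);print('jar bottom-ish',jar_bottom)
def rep(a,cap,tip):
    d=tip[:2]-a;u=d/np.linalg.norm(d);v=cap[:2]-a;print('along',v@u,'lat',u[0]*v[1]-u[1]*v[0],np.degrees(np.arctan2(d[1],d[0])),np.degrees(np.arctan2(v[1],v[0])))
rep(ax,cap,tip)
# wrist: block angle and grey/white caps before/after
k=pickle.load(open('pics/w8.k','rb'))
w=cv2.imread('pics/wrist8.png');crop(w,285,150,450,310,4.8,'pics/w8a.png')
E
```

```text
side cap [0.66746137 0.07563584 0.084     ] tip [0.77970823 0.07778851 0.002     ] [0.71155873 0.08186052 0.002     ]
jar bottom-ish [0.66829005 0.07475375 0.022     ]
along 0.0905394611909075 lat -0.009308011163731165 -3.6571241818892455 -9.52685994102153
```

View pics/w8a.png

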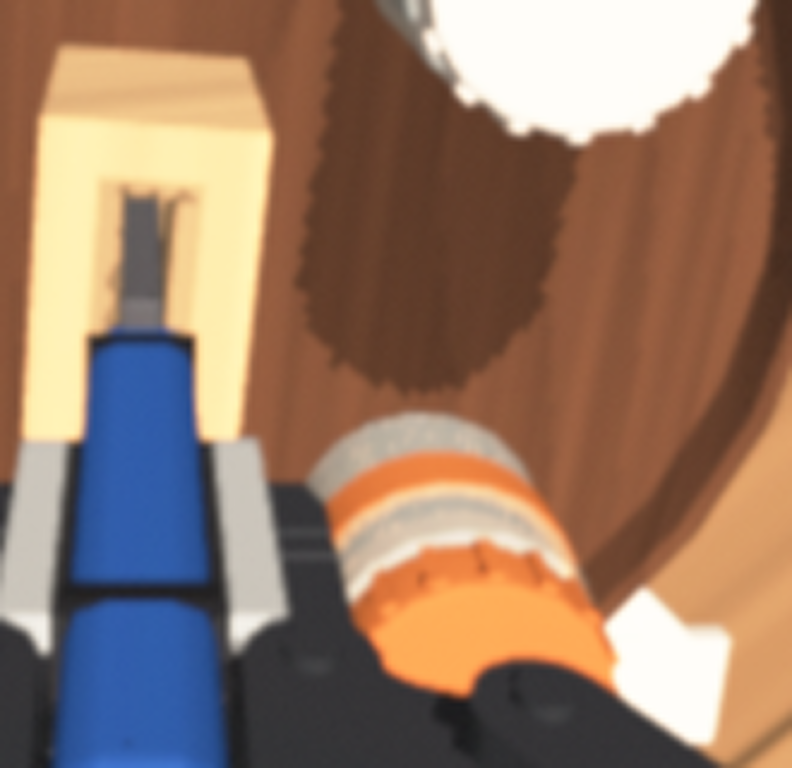

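```bash
python3 - <<'E'
from h import *
import pickle
k=pickle.load(open('pics/w8.k','rb'))
C=lambda x,y:(285+(x+.5)/4.8-.5,150+(y+.5)/4.8-.5)
a=[onz(None,*C(*q),.077,k) for q in[(37,115),(275,130),(243,440),(24,438)]]
for v in(a[1]-a[0],a[0]-a[3],a[1]-a[2]):print(np.linalg.norm(v),np.degrees(np.arctan2(v[1],v[0])))
E
```

```text
0.037300244118419854 37.681509425656444
0.05645996074271024 127.75255977913902
0.054427769110831754 127.5185245505404
```

The carousel still lags because of the slot play. The side view says +5.9° is needed and the wrist view says +3.2°, so I'll add 4.5°, which agrees with both within about 2 mm at the jar.

Emit:
step_arm([
  {"dx": 0,"dy": 0,"dz": 0,"wx": -1.5,"wy": 0,"wz": 0,"grip": 0},
  {"dx": 0,"dy": -0.01,"dz": 0,"wx": -3,"wy": 0,"wz": 0,"grip": 0},
  {"dx": 0,"dy": -0.02,"dz": 0,"wx": -4.5,"wy": 0,"wz": 0,"grip": 0},
  {"dx": 0,"dy": -0.02,"dz": 0,"wx": -4.5,"wy": 0,"wz": 0,"grip": 0},
  {"dx": 0,"dy": -0.02,"dz": 0,"wx": -4.5,"wy": 0,"wz": 0,"grip": 0},
  {"dx": 0,"dy": -0.02,"dz": 0,"wx": -4.5,"wy": 0,"wz": 0,"grip": 0},
], newtons=60)

```text
time_s: 9.48
ee_pos: [0.5732, 0.097, 0.315]
eef_rot: [-0.564, 1.57, -1.332]
wrist_force: [-1.6, -2.5, 5.3]
finger_gap: 0.15
```

```bash
python3 - <<'E'
from h import *
import pickle
s=bot.get_state();print(s['time_s'],s['ee_pos'],s['wrist_force'],s['wrist_torque'],s['finger_gap'],np.abs(s['joint_vel']).max())
p,R=tcp();y=R.as_matrix()[:,1];print('yaw',np.degrees(np.arctan2(y[1],y[0])))
k=K('wrist');pickle.dump(k,open('pics/w9.k','wb'))
for n in('wrist','side','top'):
  f=cv2.cvtColor(viewer.grab_frame(n),cv2.COLOR_RGB2BGR);cv2.imwrite(f'pics/{n}9.png',f)
  if n=='side': crop(f,240,150,370,255,6,'pics/s9.png')
  if n=='wrist':crop(f,285,150,450,310,4.8,'pics/w9a.png')
E
```

```text
9.475 [0.57316263 0.09695769 0.31495822] [-1.59033762 -2.52945327  5.27647376] [-0.67905607  0.75688644  0.02274032] 0.1499103516001285 0.0024897174204554307
yaw 45.96678482652543
```

View pics/s9.png

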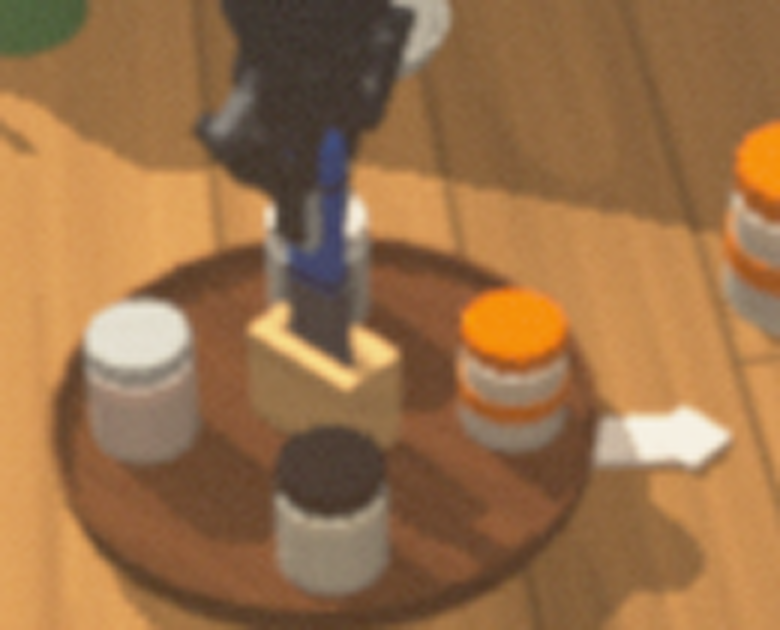

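View pics/w9a.png

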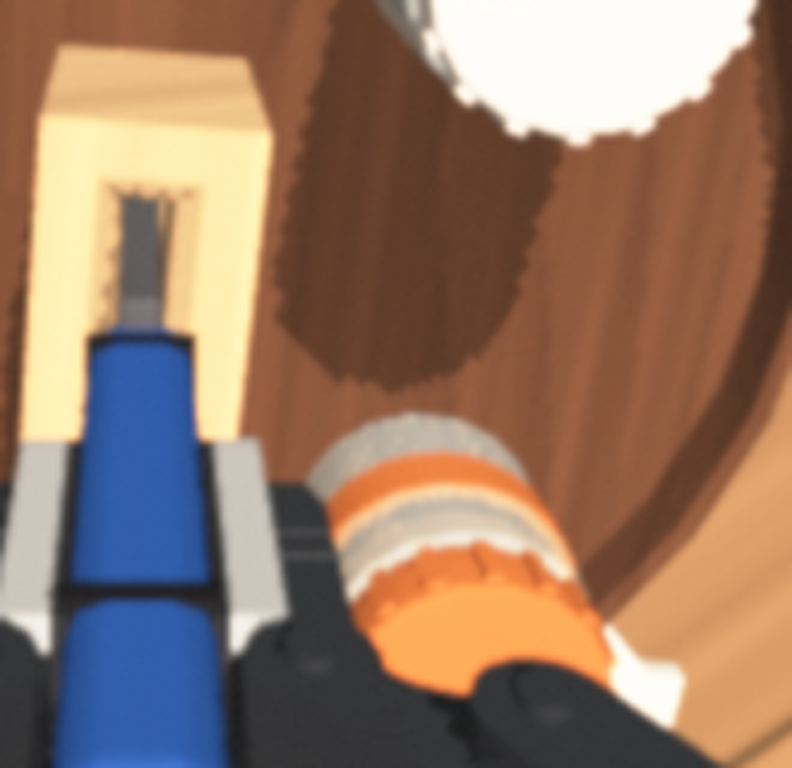

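```bash
python3 - <<'E'
from h import *
C=lambda x,y,x0,y0,s:(x0+(x+.5)/s-.5,y0+(y+.5)/s-.5)
S=lambda q,z:onz('side',*C(*q,240,150,6),z)
f=cv2.imread('pics/s9.png').astype(float)
m=(f[...,2]-f[...,0]>150)&(f[...,1]<190)&(f[...,2]>230);m[:280]=0;m[372:]=0;m[:,:455]=0;m[:,575:]=0
ys,xs=np.nonzero(m);print('cap px extent',xs.min(),xs.max(),ys.min(),ys.max(),xs.mean(),ys.mean())
def rep(a,cap,tip):
    d=tip[:2]-a;u=d/np.linalg.norm(d);v=cap[:2]-a;print('along',v@u,'lat',u[0]*v[1]-u[1]*v[0])
tip=S((733,436),.002)
for cp in((514,325),(514,329)):
  for ax in((.5777,.0907),(.5757,.0953)):
    rep(np.array(ax),S(cp,.084),tip)
# jar body base: bottom ellipse left/right extents centre & front
print(S((513,428),.022))
E
```

```text
cap px extent 465 563 291 355 514.1663634525976 322.94117647058823
along 0.09061003948104203 lat -0.0028482707973311204
along 0.09303667248798328 lat -0.005284693798635644
along 0.09036787817018295 lat -0.005713124831641931
along 0.09285701312607225 lat -0.00815414553234047
[0.66801365 0.07621568 0.022     ]
```

```bash
python3 - <<'E'
from h import *
print(bot.finish_job());s=bot.get_state();print(s['time_s'],s['ee_pos'],s['wrist_force'],s['finger_gap'])
E
```

```text
the job is handed in; nothing more can be done
None
the job is handed in; nothing more can be done
```

I moved the boot scraper from the phone stand into the carousel's slot and turned the carousel anticlockwise about 0.73 rad. The orange jar now stands at the white pointer. I handed the job in at about 9.6 s, still gripping the scraper; no verdict was reported.

**Last checks before hand-in:**
- **Grip:** the opening read 12.7–13.6 mm on the 14 mm handle, with the grip set to 60 N.
- **Blade:** the foot is about 45 mm below the slot mouth, judged from how far the arm had lowered it. It stayed within about 1 mm of the slot centre until insertion.
- **Arm:** it was still, pressing down lightly with about 5 N on the slot floor.
- **Orange jar:** the two cameras disagreed on how far it is from the pointer line. The side view put it 3 to 8 mm to the clockwise side, depending on the values used. The wrist view of the block put it about 2 mm past on the other side. Both are inside the 15 mm limit, so I left it there.
- **Jars:** all four stand upright on the tray in the side view.
- **Other items on the shelf:** I saw no sign that anything else had moved.

One early move call was refused because its rows lacked some keys. Nothing moved, and I sent it again in full.

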